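# Close and start the mini-centrifuge

### The job

The small round centrifuge on the desk is loaded and its lid stands open. Using only pushes of the fingertips, bring the lid down until its catch snaps and it stays shut by itself when you let go, and only then switch the machine on by pressing fully down the raised right-hand end of the black rocker on its front console; then draw the hand clear. Pick nothing up, do not shove the machine along the desk or press on it brutally, and leave the things lying around it where they are.

Things in the scene. Friction and masses are not known exactly. Their poses are not given: they have to be found in the camera images.
- centrifuge: white mini-centrifuge, 2.4 kg, loose on rubber feet. Origin: centre of its round drum, at desk level; x from front console to rear hinge, y left seen from its front, z up. Housing box x -135..81, y -80..80 mm, console top z 56; drum radius 74, rim z 88; latch tower x -100..-74, y -26..26, top z 80, its front release button stays untouched. Lid shut, the clear dome tops out at z 120 mm.
- lid (a joint): lid hinge, rad: 0 = shut, grows as it opens; starts 1.1 to 1.35 (nearly upright), stop 1.45. A friction hinge with a spring (about 0.3 N m near shut) lifts an unlatched lid again when let go. Over the last 12 mm at the tab (from 0.07 rad) a striker rides past a sprung catch: up to about 10 N down on the tab, then it snaps under. Latched it stays within 0.02 rad.
- lid_hinge (a point): on the hinge axis, middle: 90 mm behind the drum's centre and 96 mm above the desk. The axis lies along the centrifuge's y.
- lid_tab (a point): middle of the outer (upper when shut) face of the thumb tab at the lid's front edge, 182 mm from the hinge axis, 8 mm outside its plane. Tab 46 mm along the lid, 44 wide, 9 thick. Shut, it is 92 mm in front of the drum's centre, height 104 mm. Lid: grey ring, radius 77 mm, clear dome 24 mm proud of the hinge plane on the outer side, which faces away from the console when open.
- power (a joint): rocker switch, rad: 0 = off (its right end, at -y of the centrifuge, stands up), 0.36 = on (right end fully down, left end up). It is stiff and stays where it is left; the raised end needs about 4 N downward all the way to its stop.
- power_raised_end (a point): top face of the black rocker (in a grey bezel) near its raised end: when off 106 mm in front of and 59 mm right of the drum's centre, height 69 mm; it sinks 5 mm when pressed. Rocker 36 mm long along the centrifuge's y, 21 wide, pivot 13 mm left of this point; bezel top at height 58.5 mm.
- vial_white: small vial with a white cap, 13 mm across, 48 mm high, standing right of the console: to be left alone
- eraser: eraser, 20x42x13 mm, origin at its underside's centre: to be left alone
- weigh_boat: white weighing boat, 65x65x14 mm: to be left alone
- vial_orange: small vial with an orange cap, 13 mm across, 48 mm high, standing left of the console: to be left alone
- tweezers: steel tweezers lying flat, 121 mm long: to be left alone
- pen: ball pen lying flat beside the machine, 142 mm long, 9 mm thick: to be left alone

How it is judged:
By the outcome, as a careful person would: the job done as asked, in the order asked, and still so for the second after the job is handed in, with the robot touching nothing.
It also fails if it takes over 38 s, if anything falls off the work surface, if the arm or the gripper's body presses on something with over 40 N, if the wrist force passes 120 N, or if a joint passes its speed limit or range.

### The arm

A 6-joint arm with a two-finger parallel gripper is mounted at the origin on a cart in front of the work surface, level with it; the furniture and walls round the work are solid. World frame = base frame: x ahead of the robot, y to its left, z up, the work surface at z = 0. Lengths are in m, angles in rad, forces in N, time in s.
With the tool pointing down it reaches from about 0.25 to 0.775 m from the base axis. Payload 4 kg.
Tool frame: the origin (TCP) lies between the finger pads; the fingertips stand 22 mm ahead of it and the grasp point (between the pads) lies 3 mm ahead of it; z points along the fingers, y is the line along which they close (so a half turn about z gives the same grasp; the last joint's range is limited). The gripper opens to 94 mm and grips with 3 to 60 N. Pads are 16 mm wide; open, the fingers measure 119 mm over their backs; the gripper's body (75 mm by 177 mm) begins 78 mm behind the grasp point.
Start: joints at [1.038, 0.087, 1.371, -0, 1.684, -0.103], TCP at [0.229, 0.5, 0.228] pointing down, gripper open.
Joint ranges: [-3.1, 3.1], [-0.76, 2.03], [0.27, 2.55], [-1.08, 4.22], [0.17, 2.65], [-2.57, 2.57]. Speed limits (rad/s): [2.79, 2.79, 3.14, 3.14, 3.14, 3.14].

### API

Orientations are given as a rotation vector (axis times angle).
In Python, from cell import arm gives the robot as it stands.
- The arm moves only by the tool move_arm, never from a script. Its argument "increments" is a list of rows, each an object with "claw": the gripper's target within -1 to 1 (shut at 1, half-way at 0, fully open at -1); "translation": the shift along the world's x, y, z in m, a list of three; "rot": the turn, a rotation vector about the world's x, y, z in rad, a list of three. In form: [{"claw": claw, "translation": [tx, ty, tz], "rot": [ax, ay, az]}, ...]. A call has 1 to 20 rows; each row shifts and turns the commanded pose from where the row before left it; what a row does not reach is not made up. A row lasts 1/8 s, in which the tool goes at most 62.5 mm and 10.7 degrees, less where a joint would pass 70% of its speed; a pose out of reach is approached as far as the arm can. A call with a gripper value outside its range is refused whole. The fingers move at their own pace and stop on an object; the grip force is fixed at half the most. Time passes only in rows, so rows that do not move let the fingers close. It gives the time, the measured TCP pose, the force, the opening and the grip force at its end, in the units of the state.
- arm.get_state(): the state, without advancing time (a new reading comes with each control period).
- arm.capture(name): name is "scene" or "top"; returns a dict with "image" (400x640x3 uint8, red, green, blue), "mtx" (3x3 intrinsics, pixels), "extrinsics" (4x4, takes a point from world to camera coordinates). Camera axes: x right, y down, z forward; pixel columns grow to the right and rows downward; lengths in m; the calibration is good to about 2 mm. A picture is of the moment at which its call begins. There is no depth.
- arm.sign_off(): hands the job in; it is judged then, once.
Trained networks look in a picture, given as the dict that the camera call returned (one of the last four; its "shot" number tells which), for a name from the list of things; names that differ only in an ending like _2 or _b are one class to them, and where a whole thing is asked for, a point or a joint stands for the part that bears it (a point fixed in the world has none). Each returns a list of dicts, best first, with "conf" (0 to 1); they miss things now and then, are a little off and sometimes report something else, mostly with a low value. They report only what shows in the picture. A call takes as long as a camera call.
- arm.spot_in(picture, thing): "box" ([left, top, right, bottom] in pixels, round what is visible of it).
- arm.silhouettes(picture, thing): "region" (400x640 bool, what is visible of it) and "box" ([left, top, right, bottom] in pixels, round what is visible of it).
The state is a dict: "t": time; "joint_positions": joint angles; "dq": joint speeds; "effort": joint torques, N m; "ee_pos": TCP position; "ee_rot": TCP orientation; "ft_force": force on the tool from outside, world axes, zero at the start; "ft_torque": the same for the moment, N m; "finger_gap": finger opening in m; "gripper_force": force on a finger pad.
Only numpy, scipy, OpenCV 4.12 (cv2) and the standard library are available. Lean on these libraries where they do the work, as an engineer would, in place of code of your own. Each camera call takes 0.05 s, during which the arm holds its last target. There are 200 camera calls.

## Working session

There is one attempt and no reset: what is moved stays moved. The work goes in short steps, Python scripts to look and compute and a tool call to move; the robot and the scene stay as the last step left them, time stands still between calls to the robot, and variables do not carry over. Pictures are saved under pics/ and viewed, at most 10 in all, crops included, and the job is handed in when it is done.

Besides the shell and the picture viewer there is one more tool, called as name([rows], argument=value, ...), one row to a line, values as JSON. move_arm: Moves the arm, as the interface text tells. Its arguments: {"type":"object","properties":{"increments":{"type":"array"}},"required":["increments"]}

```bash
mkdir -p pics
python3 - <<'E'
from cell import arm
import cv2,numpy as np
for n in ("scene","top"):
    p=arm.capture(n); np.savez(f"{n}.npz",mtx=p["mtx"],ext=p["extrinsics"])
    cv2.imwrite(f"pics/{n}0.png",p["image"][:,:,::-1])
    print(n,p["mtx"].round(1).tolist(),p["extrinsics"].round(3).tolist())
    for t in ("centrifuge","lid","lid_tab","lid_hinge","power","power_raised_end","vial_white","vial_orange","pen"):
        print(t,[(np.round(d["box"]).tolist(),round(d["conf"],2)) for d in arm.spot_in(p,t)[:2]])
s=arm.get_state();print(s["t"],s["ee_pos"],s["ee_rot"],s["ft_force"])
E
```

```text
scene [[375.5, 0.0, 318.9], [0.0, 375.5, 203.5], [0.0, 0.0, 1.0]] [[0.437, -0.899, -0.002, -0.264], [-0.472, -0.227, -0.852, 0.33], [0.766, 0.374, -0.523, 0.471], [0.0, 0.0, 0.0, 1.0]]
centrifuge [([224.0, 103.0, 332.0, 259.0], 0.92)]
lid [([276.0, 99.0, 333.0, 178.0], 0.56)]
lid_tab [([275.0, 102.0, 330.0, 180.0], 0.66)]
lid_hinge [([223.0, 103.0, 330.0, 262.0], 0.88)]
power [([374.0, 290.0, 438.0, 309.0], 0.57), ([263.0, 222.0, 278.0, 236.0], 0.48)]
power_raised_end [([258.0, 224.0, 276.0, 233.0], 0.45)]
vial_white [([309.0, 241.0, 317.0, 260.0], 0.58)]
vial_orange []
pen [([314.0, 222.0, 341.0, 240.0], 0.65)]
top [[383.7, 0.0, 315.4], [0.0, 383.7, 193.0], [0.0, 0.0, 1.0]] [[0.007, -1.0, 0.002, -0.013], [-0.983, -0.007, -0.181, 0.559], [0.181, -0.001, -0.983, 0.834], [0.0, 0.0, 0.0, 1.0]]
centrifuge [([398.0, 246.0, 404.0, 250.0], 0.33)]
lid [([244.0, 132.0, 318.0, 160.0], 0.9)]
lid_tab [([248.0, 130.0, 320.0, 161.0], 0.97)]
lid_hinge [([236.0, 131.0, 323.0, 255.0], 0.71)]
power [([276.0, 233.0, 299.0, 246.0], 0.47)]
power_raised_end [([281.0, 232.0, 298.0, 245.0], 0.67)]
vial_white []
vial_orange [([220.0, 221.0, 223.0, 230.0], 0.63)]
pen [([278.0, 235.0, 302.0, 246.0], 0.67), ([320.0, 172.0, 332.0, 220.0], 0.51)]
1.0 [0.22918668 0.49996933 0.22749693] [6.69901077e-01 3.06931291e+00 9.72927499e-05] [ 0.02104908  0.17878594 -0.22743199]
```

Run:
```python
import cv2
a=cv2.imread("pics/top0.png")[110:280,190:430]; b=cv2.imread("pics/scene0.png")[90:280,190:390]
cv2.imwrite("pics/top0c.png",cv2.resize(a,None,fx=3.3,fy=3.3,interpolation=2)); cv2.imwrite("pics/scene0c.png",cv2.resize(b,None,fx=3,fy=3,interpolation=2))
```

```text
(no output)
```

View pics/top0c.png

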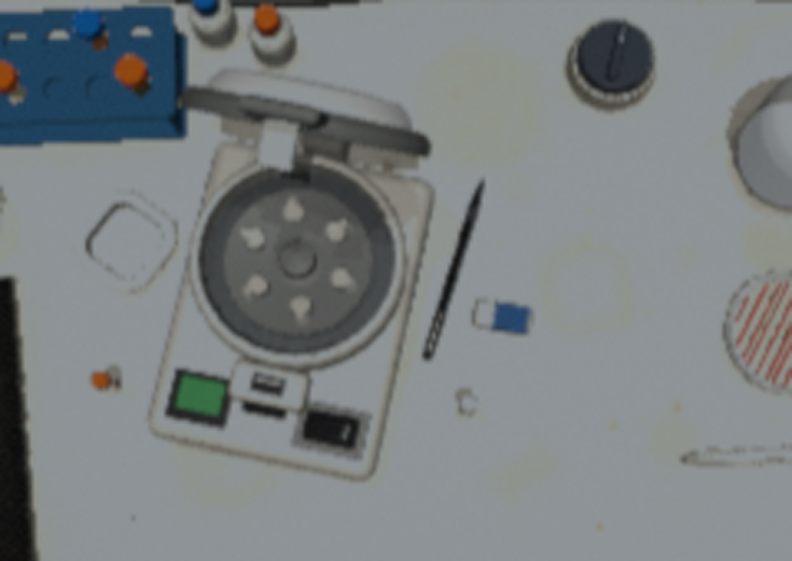

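View pics/scene0c.png

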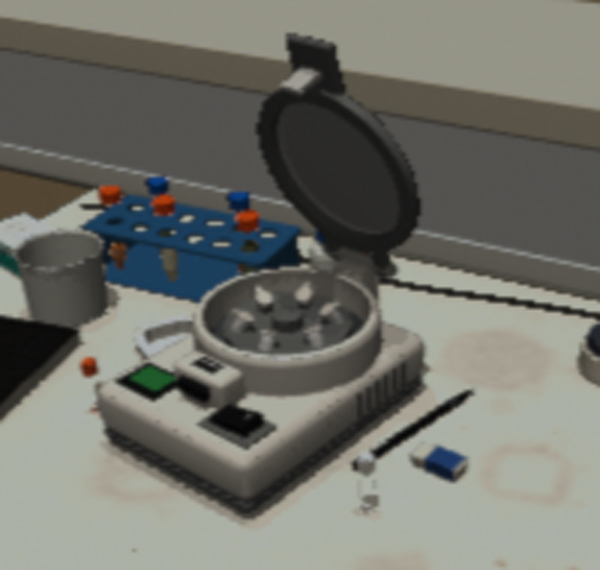

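The top view shows the drum at about crop (298,262), the rocker at (330,428) and the machine yawed about -11°. The scene view shows the lid upright, with the tab tip corners at (288,36) and (335,44). Next I fit the pose and check it with an overlay.

```bash
cat > h.py <<'E'
import numpy as np,cv2
from scipy.optimize import least_squares
C={n:np.load(n+".npz") for n in("top","scene")}
def proj(n,P):
    P=np.atleast_2d(P); c=P@C[n]["ext"][:3,:3].T+C[n]["ext"][:3,3]; q=c@C[n]["mtx"].T
    return q[:,:2]/q[:,2:]
def W(p,P):
    P=np.atleast_2d(np.array(P,float))/1000; c,s=np.cos(p[2]),np.sin(p[2])
    return np.c_[p[0]+c*P[:,0]-s*P[:,1],p[1]+s*P[:,0]+c*P[:,1],P[:,2]]
def L(a,r,y,h): return [90-r*np.cos(a)+h*np.sin(a),y,96+r*np.sin(a)+h*np.cos(a)]
th=np.linspace(0,2*np.pi,90)
rim=np.c_[74*np.cos(th),74*np.sin(th),0*th+88]
E
cat > fit.py <<'E'
from h import *
t=lambda u,v:np.array([u/3.3+190,v/3.3+110]); s=lambda u,v:np.array([u/3+190,v/3+90])
def res(p):
    a=p[3]; r=[]
    q=proj("top",W(p,rim)); r+=[q[:,0].min()-t(190,0)[0],q[:,0].max()-t(406,0)[0],q[:,1].max()-t(0,369)[1]]
    q=proj("scene",W(p,rim)); r+=[q[:,0].min()-s(195,0)[0],q[:,0].max()-s(381,0)[0]]
    r+=list((proj("top",W(p,[-106,-46,62]))-t(330,428)).ravel())
    r+=list((proj("scene",W(p,[-106,-46,63]))-s(239,418)).ravel())
    r+=list((proj("top",W(p,[-87,0,80]))-t(271,385)).ravel())
    r+=list((proj("scene",W(p,L(a,205,22,4)))-s(289,37)).ravel())
    r+=list((proj("scene",W(p,L(a,205,-22,4)))-s(334,45)).ravel())
    return np.array(r)
f=least_squares(res,[.5,.03,-.2,1.2],loss="soft_l1"); p=f.x
print(p.round(4),res(p).round(1)); np.save("p.npy",p)
a=p[3]
print("tab",W(p,L(a,182,0,8)).round(4),"hinge",W(p,[90,0,96]).round(4),"tabshut",W(p,[-92,0,104]).round(4),"power",W(p,[-106,-59,69]).round(4))
for n,(x0,y0,x1,y1),k in(("top",(190,110,430,280),3.3),("scene",(190,90,390,280),3)):
    im=cv2.imread(f"pics/{n}0.png")[y0:y1,x0:x1]; im=cv2.resize(im,None,fx=k,fy=k)
    lid=[L(a,90+77*np.cos(x),77*np.sin(x),0) for x in th]
    tab=[L(a,r,y,8) for r,y in((159,22),(205,22),(205,-22),(159,-22))]
    box=[(-135,80,56),(-135,-80,56),(81,-80,56),(81,80,56)]
    rk=[(-106+i,-46+j,58.5) for i,j in((-10,18),(-10,-18),(10,-18),(10,18))]
    tw=[(-100,26,80),(-100,-26,80),(-74,-26,80),(-74,26,80)]
    for P,c in((rim,(0,0,255)),(lid,(255,0,0)),(tab,(0,255,0)),(box,(0,255,255)),(rk,(255,0,255)),(tw,(255,255,0))):
        q=(proj(n,W(p,P))-[x0,y0]+.5)*k
        cv2.polylines(im,[q.astype(int)],True,c,1)
    cv2.imwrite(f"pics/ov_{n}.png",im)
a,b=[cv2.imread(f"pics/ov_{n}.png") for n in("top","scene")]
b=cv2.resize(b,(int(b.shape[1]*400/b.shape[0]),400));a=cv2.resize(a[:,100:500],(int(400*400/a.shape[0]),400))
cv2.imwrite("pics/ov.png",cv2.hconcat([a,b]))
E
python3 fit.py
```

```text
[ 0.5633  0.0652 -0.2304  1.2807] [ 0.7  2.1 -0.7 -0.7  0.7  0.8  0.5 -1.5 -0.4 -0.  -0.4 -0.9 -2.1 -0.6
 -0.9]
tab [[0.6077 0.0548 0.2727]] hinge [[0.6509 0.0446 0.096 ]] tabshut [[0.4737 0.0862 0.104 ]] power [[0.4466 0.0319 0.069 ]]
```

View pics/ov.png

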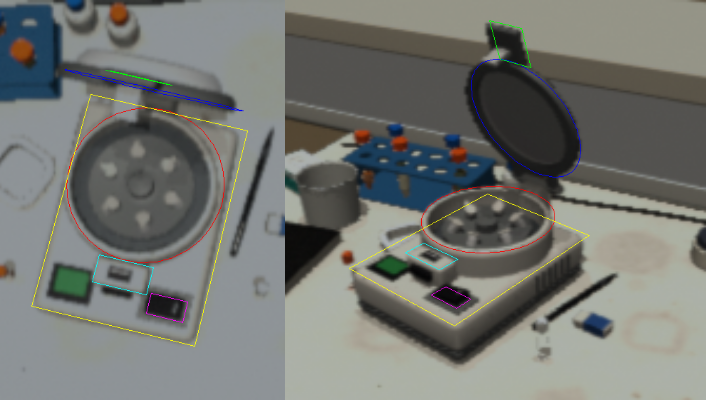

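Run:
```python
import cv2
a=cv2.imread("pics/top0.png");b=cv2.imread("pics/scene0.png")
cv2.imwrite("pics/both.png",cv2.vconcat([a[:200],b]))
```

```text
(no output)
```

View pics/both.png

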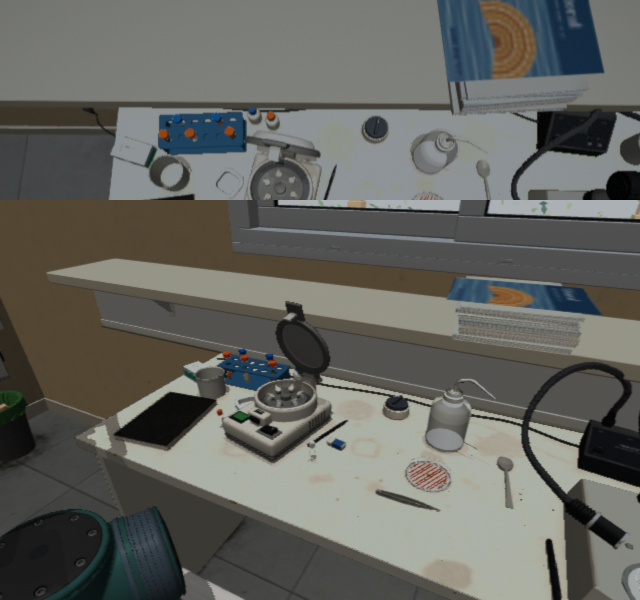

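The scene and top views show a shelf over the back of the desk, with its front edge at about row 106 in the top view and about row 105 at column 300 in the scene view. I need its position before I plan.

Run:
```python
from h import *
a=cv2.imread("pics/top0.png",0);b=cv2.imread("pics/scene0.png",0)
print("top col330",a[96:116,340].tolist(),a[96:116,150].tolist())
print("scene col150 from 70",b[60:110,150].tolist()); print("scene col400 from 90",b[85:140,400].tolist())
```

```text
top col330 [128, 127, 127, 127, 127, 125, 114, 89, 68, 66, 64, 65, 71, 114, 142, 144, 145, 145, 144, 145] [126, 125, 127, 126, 122, 101, 71, 65, 64, 62, 72, 112, 141, 143, 144, 143, 143, 144, 143, 144]
scene col150 from 70 [71, 75, 102, 142, 146, 146, 146, 147, 146, 146, 146, 146, 146, 146, 146, 146, 146, 146, 146, 146, 146, 146, 146, 146, 146, 146, 146, 146, 143, 117, 90, 86, 85, 85, 84, 85, 84, 84, 79, 63, 79, 82, 81, 82, 81, 81, 81, 81, 82, 82]
scene col400 from 90 [71, 71, 71, 71, 71, 72, 79, 116, 142, 146, 146, 146, 146, 146, 146, 146, 146, 146, 147, 146, 146, 146, 147, 147, 147, 147, 146, 146, 146, 147, 146, 147, 146, 147, 146, 146, 147, 147, 146, 146, 146, 146, 141, 110, 88, 85, 85, 85, 84, 85, 84, 84, 84, 84, 84]
```

Run:
```python
from h import *
def f(v):
    x,z,s=v[:3]; ys=v[3:]
    P=[(x+s*y,y,z) for y in ys]
    return np.r_[proj("top",P[:2]).ravel()-T.ravel(),proj("scene",P[2:]).ravel()-S.ravel()]
T=np.array([(340,103),(150,101)]);S=np.array([(150,89.5),(400,128.5)])
r=least_squares(f,[.75,.4,0,0,.3,.6,0]);print("shelf top-front x,z,slope",r.x.round(3),r.cost)
```

```text
shelf top-front x,z,slope [ 0.7    0.235  0.003 -0.055  0.306  0.602 -0.153] 0.005447855075606732
```

The shelf edge is at x≈0.70 and z≈0.235, and the fingers will work in front of and above it. Next I compute the arc.

```bash
cat > arc.py <<'E'
from h import *
p=np.load("p.npy"); 
def tcp(a,r=188,h=8,back=8):
    q=L(a,r,0,h); return W(p,[q[0]+back,q[1],q[2]+22])[0]
if __name__=="__main__":
    A=np.r_[p[3],np.arange(1.2,-.01,-.1)]
    X=np.array([tcp(a) for a in A]); print(np.c_[A,X].round(3)); print((np.diff(X,axis=0)*1000).round(1).tolist())
    print("pre",W(p,np.array(L(p[3],188,0,8))+[30,0,22]).round(3))
    print("rocker tcp @tip69",W(p,[-106,-69,91]).round(4))
E
python3 arc.py
```

```text
[[ 1.281  0.614  0.053  0.3  ]
 [ 1.2    0.6    0.057  0.296]
 [ 1.1    0.583  0.061  0.289]
 [ 1.     0.566  0.064  0.281]
 [ 0.9    0.551  0.068  0.27 ]
 [ 0.8    0.537  0.071  0.258]
 [ 0.7    0.524  0.074  0.245]
 [ 0.6    0.512  0.077  0.231]
 [ 0.5    0.502  0.08   0.215]
 [ 0.4    0.493  0.082  0.199]
 [ 0.3    0.486  0.083  0.181]
 [ 0.2    0.481  0.084  0.163]
 [ 0.1    0.477  0.085  0.145]
 [-0.     0.476  0.086  0.126]]
[[-14.2, 3.3, -4.3], [-17.0, 4.0, -6.9], [-16.3, 3.8, -8.7], [-15.3, 3.6, -10.3], [-14.3, 3.3, -11.8], [-13.0, 3.1, -13.2], [-11.7, 2.7, -14.5], [-10.2, 2.4, -15.6], [-8.7, 2.0, -16.6], [-7.0, 1.6, -17.4], [-5.3, 1.2, -18.0], [-3.5, 0.8, -18.5], [-1.7, 0.4, -18.7]]
pre [[0.635 0.048 0.3  ]]
rocker tcp @tip69 [[0.4444 0.0222 0.091 ]]
```

move_arm([
  {"claw": 1,"translation": [0,0,0.05],"rot": [0,0,0.105]},
  {"claw": 1,"translation": [0,0,0.05],"rot": [0,0,0.105]},
  {"claw": 1,"translation": [0,0,0.04],"rot": [0,0,0]},
])

```text
t: 1.38
ee_pos: [0.2292, 0.5, 0.3699]
ee_rot: [0.344, 3.122, 0.003]
ft_force: [0.1, 0.8, -0.1]
finger_gap: 0.0676
gripper_force: 0.0
```

move_arm([
  {"claw": 1,"translation": [0.034,-0.038,0],"rot": [0,0,0]},
  {"claw": 1,"translation": [0.034,-0.038,0],"rot": [0,0,0]},
  {"claw": 1,"translation": [0.034,-0.038,0],"rot": [0,0,0]},
  {"claw": 1,"translation": [0.034,-0.038,0],"rot": [0,0,0]},
  {"claw": 1,"translation": [0.034,-0.038,0],"rot": [0,0,0]},
  {"claw": 1,"translation": [0.034,-0.038,0],"rot": [0,0,0]},
  {"claw": 1,"translation": [0.034,-0.038,0],"rot": [0,0,0]},
  {"claw": 1,"translation": [0.034,-0.038,0],"rot": [0,0,0]},
  {"claw": 1,"translation": [0.034,-0.038,0],"rot": [0,0,0]},
  {"claw": 1,"translation": [0.034,-0.038,0],"rot": [0,0,0]},
  {"claw": 1,"translation": [0.034,-0.038,0],"rot": [0,0,0]},
  {"claw": 1,"translation": [0.037,-0.035,0],"rot": [0,0,0]},
  {"claw": 1,"translation": [0,0,-0.035],"rot": [0,0,0]},
  {"claw": 1,"translation": [0,0,-0.035],"rot": [0,0,0]},
  {"claw": 1,"translation": [0,0,0],"rot": [0,0,0]},
])

```text
t: 3.25
ee_pos: [0.6389, 0.0468, 0.293]
ee_rot: [-0.344, -3.114, 0.001]
ft_force: [-0.1, -0.5, -0.1]
finger_gap: 0.0
gripper_force: 0.0
```

Run:
```python
from cell import arm
import cv2
a=arm.capture("top")["image"][70:220,210:380,::-1]; b=arm.capture("scene")["image"][50:250,200:400,::-1]
cv2.imwrite("pics/pre.png",cv2.hconcat([cv2.resize(a,(453,400)),cv2.resize(b[:,:170],(340,400))]))
s=arm.get_state();print(s["ee_pos"],s["ft_force"])
```

```text
[0.64030478 0.0471062  0.29846114] [0.93051098 0.15238071 0.87234626]
```

View pics/pre.png

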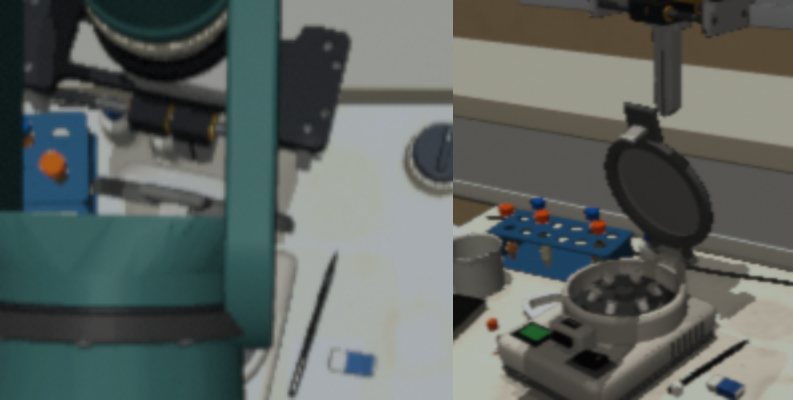

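The fingertips hang about 25 mm behind the tab (tip at view (668,112), tab at (640,125)). Now I push along the arc.

move_arm([
  {"claw": 1,"translation": [-0.013,0.003,0],"rot": [0,0,0]},
  {"claw": 1,"translation": [-0.013,0.003,0],"rot": [0,0,0]},
  {"claw": 1,"translation": [-0.007,0.0015,-0.002],"rot": [0,0,0]},
  {"claw": 1,"translation": [-0.007,0.0015,-0.002],"rot": [0,0,0]},
  {"claw": 1,"translation": [-0.0085,0.002,-0.0035],"rot": [0,0,0]},
  {"claw": 1,"translation": [-0.0085,0.002,-0.0035],"rot": [0,0,0]},
  {"claw": 1,"translation": [-0.008,0.002,-0.0045],"rot": [0,0,0]},
  {"claw": 1,"translation": [-0.008,0.002,-0.0045],"rot": [0,0,0]},
  {"claw": 1,"translation": [-0.0075,0.002,-0.005],"rot": [0,0,0]},
  {"claw": 1,"translation": [-0.0075,0.002,-0.005],"rot": [0,0,0]},
])

```text
t: 4.6
ee_pos: [0.5517, 0.0681, 0.2671]
ee_rot: [-0.345, -3.123, 0.0]
ft_force: [0.5, -0.4, -0.1]
finger_gap: 0.0004
gripper_force: 0.2
```

Run:
```python
from cell import arm
import cv2
b=arm.capture("scene")["image"][80:280,200:400,::-1]
cv2.imwrite("pics/mid.png",cv2.resize(b,(500,500)))
s=arm.get_state();print(s["ee_pos"],s["ft_force"])
```

```text
[0.55070262 0.06841976 0.26650992] [-0.38923132  0.12459421  0.14946554]
```

View pics/mid.png

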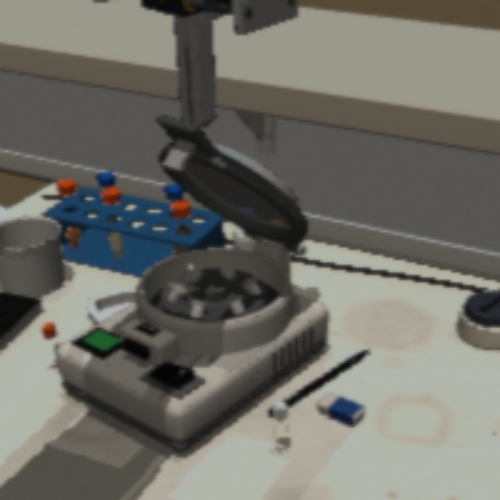

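The lid follows the fingertips (tab at view (185,130), fingers on its outer face). I continue down the arc.

move_arm([
  {"claw": 1,"translation": [-0.007,0.0016,-0.006],"rot": [0,0,0]},
  {"claw": 1,"translation": [-0.007,0.0016,-0.006],"rot": [0,0,0]},
  {"claw": 1,"translation": [-0.0065,0.0015,-0.0065],"rot": [0,0,0]},
  {"claw": 1,"translation": [-0.0065,0.0015,-0.0065],"rot": [0,0,0]},
  {"claw": 1,"translation": [-0.006,0.0014,-0.0072],"rot": [0,0,0]},
  {"claw": 1,"translation": [-0.006,0.0014,-0.0072],"rot": [0,0,0]},
  {"claw": 1,"translation": [-0.005,0.0012,-0.0078],"rot": [0,0,0]},
  {"claw": 1,"translation": [-0.005,0.0012,-0.0078],"rot": [0,0,0]},
  {"claw": 1,"translation": [-0.0044,0.001,-0.0083],"rot": [0,0,0]},
  {"claw": 1,"translation": [-0.0044,0.001,-0.0083],"rot": [0,0,0]},
  {"claw": 1,"translation": [-0.0035,0.0008,-0.0087],"rot": [0,0,0]},
  {"claw": 1,"translation": [-0.0035,0.0008,-0.0087],"rot": [0,0,0]},
  {"claw": 1,"translation": [-0.0026,0.0006,-0.009],"rot": [0,0,0]},
  {"claw": 1,"translation": [-0.0026,0.0006,-0.009],"rot": [0,0,0]},
  {"claw": 1,"translation": [0,0,0],"rot": [0,0,0]},
  {"claw": 1,"translation": [0,0,0],"rot": [0,0,0]},
])

```text
t: 6.65
ee_pos: [0.482, 0.0843, 0.1605]
ee_rot: [-0.344, -3.122, -0.001]
ft_force: [-0.7, 0.9, 0.3]
finger_gap: 0.0001
gripper_force: 0.2
```

Run:
```python
from cell import arm
import cv2
b=arm.capture("scene")["image"][130:280,200:350,::-1]
cv2.imwrite("pics/mid2.png",cv2.resize(b,(500,500)))
s=arm.get_state();print(s["ee_pos"],s["ft_force"])
```

```text
[0.48216351 0.08431914 0.16067371] [0.10000609 0.2630865  0.86092503]
```

View pics/mid2.png

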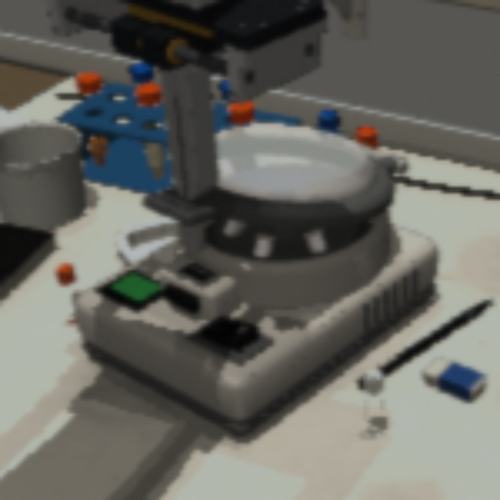

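The lid is nearly shut with the fingertip on the tab (view (195,205)). Now I go down to the catch in small steps.

move_arm([
  {"claw": 1,"translation": [-0.0017,0.0004,-0.009],"rot": [0,0,0]},
  {"claw": 1,"translation": [-0.0017,0.0004,-0.009],"rot": [0,0,0]},
  {"claw": 1,"translation": [-0.0005,0,-0.005],"rot": [0,0,0]},
  {"claw": 1,"translation": [-0.0005,0,-0.004],"rot": [0,0,0]},
  {"claw": 1,"translation": [0,0,0],"rot": [0,0,0]},
])

```text
t: 7.32
ee_pos: [0.4779, 0.0852, 0.1346]
ee_rot: [0.344, 3.122, 0.001]
ft_force: [-1.1, -0.8, 6.0]
finger_gap: 0.0003
gripper_force: 3.0
```

move_arm([
  {"claw": 1,"translation": [0,0,-0.003],"rot": [0,0,0]},
  {"claw": 1,"translation": [0,0,-0.003],"rot": [0,0,0]},
  {"claw": 1,"translation": [0,0,0],"rot": [0,0,0]},
])

```text
t: 7.7
ee_pos: [0.4774, 0.085, 0.1267]
ee_rot: [-0.344, -3.122, -0.0]
ft_force: [-0.6, 0.4, 0.9]
finger_gap: 0.0001
gripper_force: 0.3
```

move_arm([
  {"claw": 1,"translation": [0,0,-0.002],"rot": [0,0,0]},
  {"claw": 1,"translation": [0,0,0],"rot": [0,0,0]},
])

```text
t: 7.95
ee_pos: [0.4775, 0.085, 0.1262]
ee_rot: [-0.344, -3.122, -0.0]
ft_force: [-2.7, 0.8, 5.3]
finger_gap: 0.0004
gripper_force: 2.6
```

move_arm([
  {"claw": 1,"translation": [0,0,-0.002],"rot": [0,0,0]},
  {"claw": 1,"translation": [0,0,0],"rot": [0,0,0]},
])

```text
t: 8.2
ee_pos: [0.4776, 0.085, 0.1259]
ee_rot: [0.344, 3.122, 0.0]
ft_force: [-5.4, 0.3, 12.4]
finger_gap: 0.0004
gripper_force: 6.1
```

move_arm([
  {"claw": 1,"translation": [0,0,0.02],"rot": [0,0,0]},
  {"claw": 1,"translation": [0,0,0.04],"rot": [0,0,0]},
  {"claw": 1,"translation": [-0.05,0,0.02],"rot": [0,0,0]},
  {"claw": 1,"translation": [-0.05,0,0],"rot": [0,0,0]},
  {"claw": 1,"translation": [-0.05,0,0],"rot": [0,0,0]},
  {"claw": 1,"translation": [-0.05,0,0],"rot": [0,0,0]},
  {"claw": 1,"translation": [0,0,0],"rot": [0,0,0]},
  {"claw": 1,"translation": [0,0,0],"rot": [0,0,0]},
])

```text
t: 9.2
ee_pos: [0.2784, 0.0849, 0.2035]
ee_rot: [0.345, 3.121, 0.0]
ft_force: [0.9, 0.2, 0.6]
finger_gap: 0.0005
gripper_force: 0.0
```

Run:
```python
from cell import arm
import cv2
from h import *
p=np.load("p.npy")
out=[]
for n,(x0,y0,x1,y1) in(("top",(210,130,350,270)),("scene",(210,130,350,270))):
    c=arm.capture(n); im=cv2.resize(np.ascontiguousarray(c["image"][y0:y1,x0:x1,::-1]),(400,400),interpolation=2); k=400/140
    rk=[(-106+i,-46+j,58.5) for i,j in((-10,18),(-10,-18),(10,-18),(10,18))]
    tab=[(-69,22,104),(-115,22,104),(-115,-22,104),(-69,-22,104)]
    for P,col in((rk,(255,0,255)),(tab,(0,255,0)),([(-106,-59,69)]*2,(0,0,255))):
        cv2.polylines(im,[((proj(n,W(p,P))-[x0,y0]+.5)*k).astype(int)],True,col,1)
    out.append(im)
cv2.imwrite("pics/shut.png",cv2.hconcat(out))
s=arm.get_state();print(s["t"],s["ee_pos"],s["ft_force"])
```

```text
9.3 [0.27864596 0.08491222 0.20334071] [-0.76778899  0.03605119 -0.18629091]
```

View pics/shut.png

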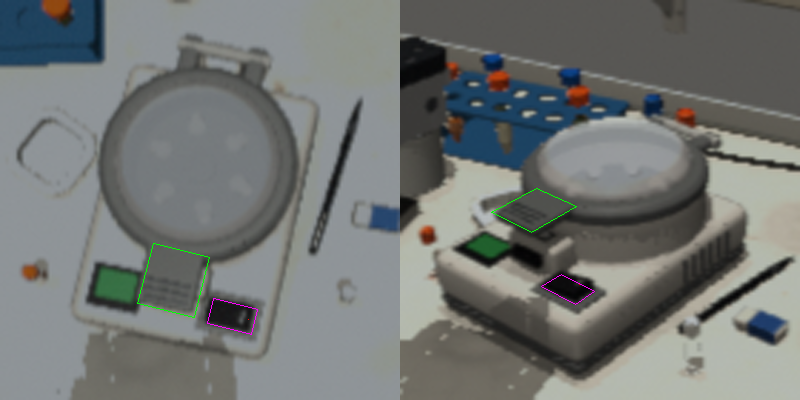

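The lid stays shut unaided: the tab lies on the predicted outline and the machine hasn't moved. The rocker sits where I predicted, with its right end still up. Next I press it.

move_arm([
  {"claw": 1,"translation": [0.055,-0.021,0],"rot": [0,0,0]},
  {"claw": 1,"translation": [0.055,-0.021,0],"rot": [0,0,0]},
  {"claw": 1,"translation": [0.056,-0.021,0],"rot": [0,0,0]},
  {"claw": 1,"translation": [0,0,-0.045],"rot": [0,0,0]},
  {"claw": 1,"translation": [0,0,-0.045],"rot": [0,0,0]},
  {"claw": 1,"translation": [0,0,-0.014],"rot": [0,0,0]},
  {"claw": 1,"translation": [0,0,0],"rot": [0,0,0]},
  {"claw": 1,"translation": [0,0,0],"rot": [0,0,0]},
])

```text
t: 10.3
ee_pos: [0.4453, 0.0219, 0.1015]
ee_rot: [0.344, 3.119, 0.0]
ft_force: [-0.4, 0.6, -0.2]
finger_gap: 0.0008
gripper_force: 0.0
```

move_arm([
  {"claw": 1,"translation": [0,0,-0.004],"rot": [0,0,0]},
  {"claw": 1,"translation": [0,0,-0.004],"rot": [0,0,0]},
  {"claw": 1,"translation": [0,0,-0.002],"rot": [0,0,0]},
  {"claw": 1,"translation": [0,0,0],"rot": [0,0,0]},
])

```text
t: 10.8
ee_pos: [0.4436, 0.022, 0.0894]
ee_rot: [-0.345, -3.122, -0.0]
ft_force: [-0.8, 0.5, 0.1]
finger_gap: 0.0003
gripper_force: 0.0
```

move_arm([
  {"claw": 1,"translation": [0,0,-0.002],"rot": [0,0,0]},
  {"claw": 1,"translation": [0,0,-0.002],"rot": [0,0,0]},
  {"claw": 1,"translation": [0,0,0],"rot": [0,0,0]},
])

```text
t: 11.18
ee_pos: [0.4439, 0.0218, 0.0857]
ee_rot: [0.345, 3.122, -0.001]
ft_force: [-0.2, -0.9, 2.1]
finger_gap: 0.0005
gripper_force: 0.9
```

move_arm([
  {"claw": 1,"translation": [0,0,-0.002],"rot": [0,0,0]},
  {"claw": 1,"translation": [0,0,0],"rot": [0,0,0]},
])

```text
t: 11.42
ee_pos: [0.4438, 0.0213, 0.0837]
ee_rot: [0.345, 3.122, -0.002]
ft_force: [-1.7, -3.1, 3.7]
finger_gap: 0.0007
gripper_force: 2.4
```

move_arm([
  {"claw": 1,"translation": [0,0,-0.002],"rot": [0,0,0]},
  {"claw": 1,"translation": [0,0,0],"rot": [0,0,0]},
])

```text
t: 11.68
ee_pos: [0.4437, 0.021, 0.0814]
ee_rot: [0.345, 3.123, -0.004]
ft_force: [-1.2, -5.4, 2.7]
finger_gap: 0.0004
gripper_force: 2.9
```

move_arm([
  {"claw": 1,"translation": [0,0,-0.002],"rot": [0,0,0]},
  {"claw": 1,"translation": [0,0,0],"rot": [0,0,0]},
])

```text
t: 11.92
ee_pos: [0.4438, 0.0209, 0.0805]
ee_rot: [0.345, 3.122, -0.004]
ft_force: [-4.5, -4.6, 8.4]
finger_gap: 0.0003
gripper_force: 6.1
```

move_arm([
  {"claw": 1,"translation": [0,0,0.015],"rot": [0,0,0]},
  {"claw": 1,"translation": [0,0,0.015],"rot": [0,0,0]},
  {"claw": 1,"translation": [-0.06,0,0.06],"rot": [0,0,0]},
  {"claw": 1,"translation": [-0.06,0,0.04],"rot": [0,0,0]},
  {"claw": 1,"translation": [-0.05,0,0],"rot": [0,0,0]},
  {"claw": 1,"translation": [0,0,0],"rot": [0,0,0]},
  {"claw": 1,"translation": [0,0,0],"rot": [0,0,0]},
])

```text
t: 12.8
ee_pos: [0.2983, 0.0222, 0.1889]
ee_rot: [0.344, 3.121, 0.001]
ft_force: [-0.0, -0.9, -0.3]
finger_gap: 0.0002
gripper_force: 0.0
```

```bash
cat > look.py <<'E'
from cell import arm
import cv2,sys
from h import *
p=np.load("p.npy")
out=[]
for n,(x0,y0,x1,y1) in(("top",(260,210,320,270)),("scene",(240,200,300,260))):
    c=arm.capture(n); im=cv2.resize(np.ascontiguousarray(c["image"][y0:y1,x0:x1,::-1]),(400,400),interpolation=2); k=400/60
    rk=[(-106+i,-46+j,58.5) for i,j in((-10,18),(-10,-18),(10,-18),(10,18))]
    for P,col in((rk,(255,0,255)),([(-106,-59,69)]*2,(0,0,255))):
        cv2.polylines(im,[((proj(n,W(p,P))-[x0,y0]+.5)*k).astype(int)],True,col,1)
    out.append(im)
cv2.imwrite(f"pics/{sys.argv[1]}.png",cv2.hconcat(out))
s=arm.get_state();print(s["t"],s["ee_pos"],s["ft_force"])
E
python3 look.py rk1
```

```text
12.9 [0.29836498 0.02211729 0.18826463] [ 0.44696742  0.14049486 -0.04585974]
```

View pics/rk1.png

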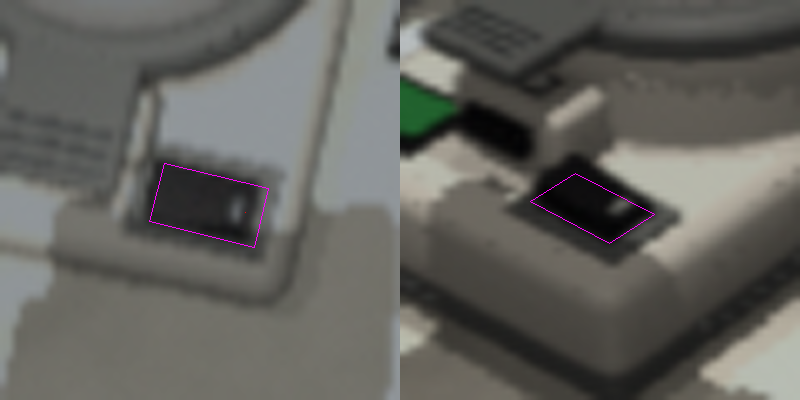

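The rocker has tipped: its left end is now up at scene crop (575,160) and the right end is down. The finger slid off the outer end, though, so I press again about 6 mm further in to make sure it reaches its stop.

move_arm([
  {"claw": 1,"translation": [0.05,0.002,0],"rot": [0,0,0]},
  {"claw": 1,"translation": [0.05,0.002,0],"rot": [0,0,0]},
  {"claw": 1,"translation": [0.0475,0.002,0],"rot": [0,0,0]},
  {"claw": 1,"translation": [0,0,-0.045],"rot": [0,0,0]},
  {"claw": 1,"translation": [0,0,-0.045],"rot": [0,0,0]},
  {"claw": 1,"translation": [0,0,-0.004],"rot": [0,0,0]},
  {"claw": 1,"translation": [0,0,0],"rot": [0,0,0]},
  {"claw": 1,"translation": [0,0,-0.004],"rot": [0,0,0]},
  {"claw": 1,"translation": [0,0,-0.003],"rot": [0,0,0]},
  {"claw": 1,"translation": [0,0,0],"rot": [0,0,0]},
  {"claw": 1,"translation": [0,0,0],"rot": [0,0,0]},
])

```text
t: 14.28
ee_pos: [0.4453, 0.028, 0.0878]
ee_rot: [0.345, 3.122, 0.0]
ft_force: [0.0, 0.8, 0.1]
finger_gap: 0.0003
gripper_force: 0.0
```

move_arm([
  {"claw": 1,"translation": [0,0,-0.002],"rot": [0,0,0]},
  {"claw": 1,"translation": [0,0,0],"rot": [0,0,0]},
])

```text
t: 14.52
ee_pos: [0.4454, 0.028, 0.0858]
ee_rot: [0.345, 3.122, 0.0]
ft_force: [0.5, 0.1, 1.4]
finger_gap: 0.0005
gripper_force: 1.1
```

move_arm([
  {"claw": 1,"translation": [0,0,-0.002],"rot": [0,0,0]},
  {"claw": 1,"translation": [0,0,0],"rot": [0,0,0]},
])

```text
t: 14.78
ee_pos: [0.4456, 0.0279, 0.0855]
ee_rot: [0.344, 3.121, 0.0]
ft_force: [-2.7, 0.4, 11.0]
finger_gap: 0.0007
gripper_force: 5.4
```

It is at a hard stop: the tip is at 63.5 mm (64 expected) with 11 N on it. I retract and check.

move_arm([
  {"claw": 1,"translation": [0,0,0.015],"rot": [0,0,0]},
  {"claw": 1,"translation": [0,0,0.03],"rot": [0,0,0]},
  {"claw": 1,"translation": [-0.05,0,0.05],"rot": [0,0,0]},
  {"claw": 1,"translation": [-0.06,0,0.02],"rot": [0,0,0]},
  {"claw": 1,"translation": [-0.05,0,0.02],"rot": [0,0,0]},
  {"claw": 1,"translation": [0,0,0],"rot": [0,0,0]},
  {"claw": 1,"translation": [0,0,0],"rot": [0,0,0]},
])

```text
t: 15.65
ee_pos: [0.292, 0.028, 0.2122]
ee_rot: [0.345, 3.122, 0.0]
ft_force: [0.0, 0.4, 0.1]
finger_gap: 0.0004
gripper_force: 0.0
```

```bash
python3 look.py rk2
```

```text
15.75 [0.29202115 0.02799162 0.21137039] [0.48057512 0.46785799 0.49594305]
```

View pics/rk2.png

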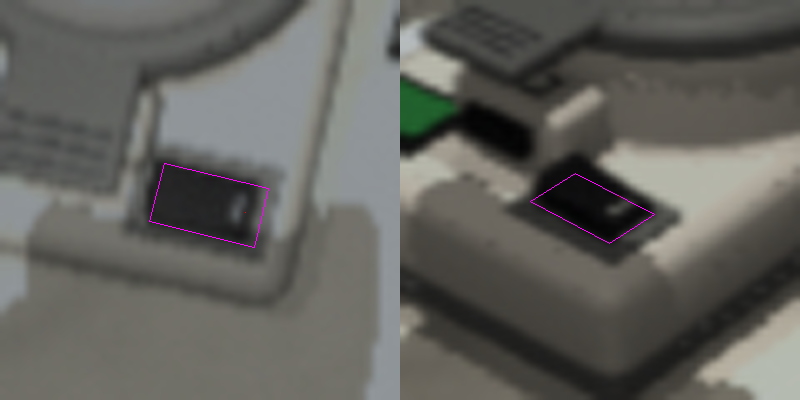

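The rocker's right end is fully down (about (630,210)) and its left end is up. The lid is still shut and the hand is clear, so I hand in the job.

```bash
python3 -c "
from cell import arm
print(arm.sign_off())"
```

```text
the job is handed in; nothing more can be done
None
```

The lid is latched and stays shut by itself, the rocker's right end is pressed to its stop (the first press slid off its outer end, so I pressed again), and the hand is clear; the job is handed in at about 16 s.

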